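# Tip a standing carton, label up, into the scan field and trigger the scanner

## Task

Book in the tall carton that stands at one end of the taped scan field: with a light fingertip push high on its label side, tip it over so that it comes down flat inside the tape with its label up. Then press the key on the scanner's foot all the way down and let go of it. Nothing is to be gripped, lifted or carried, and leave the tape roll, the paper roll and the small carton where they are.

Things in the scene. Friction and masses are not known exactly. Their poses are not given: they have to be found in the camera images.
- carton: tall brown cardboard carton standing on end, loose, 50 thick (its x) by 95 wide (its y) by 150 high (its z) mm, 0.25 to 0.6 kg, evenly filled. Origin: centre of its underside as it stands; z up. A white label with a bar code is on its broad -x face; its +x axis points out of the opposite broad face, over the scan field. When it lies label up its x axis points straight down and its z axis along the table.
- carton_center (a point): centre of the carton, half-way up (75 mm above the table while it stands, 25 mm when it lies)
- carton_foot_left (a point): corner of the carton's label face, at the foot, +y side
- carton_foot_right (a point): corner of the carton's label face, at the foot, -y side
- carton_top_left (a point): corner of the carton's label face, at the top, +y side
- carton_top_right (a point): corner of the carton's label face, at the top, -y side
- field: the scan field: a rectangle of 20 mm wide grey tape stuck flat on the table (fixed, no thickness to speak of). Inside the tape it measures 220 mm along its x by 170 mm along its y. Origin: its centre, on the table. The carton stands near its -x end and faces along its +x (within about 0.08 rad), the carton's front foot edge 15 to 55 mm inside the inner edge of the tape; the scanner stands beyond its +x end.
- scanner: label scanner on a stand, fixed to the table: a flat grey foot 205 by 90 mm and 16 mm thick whose -x end is next to the field's +x end, a gooseneck stem 125 mm along its x from the key, and a white head that leans back over the foot towards the field, between 55 and 145 mm along x from the key, 175 to 260 mm high. Origin: on the table straight below the middle of the key; its x axis points away from the field.
- scan_key_top (a point): centre of the top of the round white trigger key (34 mm across, in a black collar) on the scanner's foot; it is pressed straight down
- scan_key (a joint): travel of the trigger key in m: 0 released, 0.006 fully pressed; a spring, about 5 N when fully down, returns it
- tape_roll: roll of clear packing tape lying flat, 100 across, 48 high, loose; leave alone. Origin: centre of its underside
- paper_roll: white roll of printer paper standing on end, 56 across, 80 high, loose; leave alone. Origin: centre of its underside
- small_carton: small brown carton without label, 60 by 60 by 85 high, loose; leave alone. Origin: centre of its underside

How it is judged:
By the outcome, as a careful person would: the job done as asked, in the order asked, and still so for the second after the job is handed in, with the robot touching nothing.
It also fails if it takes over 38 s, if anything falls off the work surface, if the arm or the gripper's body presses on something with over 40 N, if the wrist force passes 120 N, or if a joint passes its speed limit or range.

## Robot

A 6-joint arm with a two-finger parallel gripper is mounted at the origin on the work surface. World frame = base frame: x ahead of the robot, y to its left, z up, the work surface at z = 0. Lengths are in m, angles in rad, forces in N, time in s.
With the tool pointing down it reaches from about 0.275 to 0.875 m from the base axis. Payload 12.5 kg.
Tool frame: the origin (TCP) lies on the centre line of the jaws, within the pads' length; the fingertips stand r.finger_overhang ahead of it and the grasp point (between the pads) lies 3 mm ahead of it (r.finger_overhang is the distance from the TCP to the fingertips, in m); z points along the fingers, y is the line along which they close (so a half turn about z gives the same grasp; the last joint's range is limited). The gripper opens to 85 mm and grips with 20 to 120 N. Pads are 22 mm wide; open, the fingers measure 114 mm over their backs; the gripper's body (76 mm by 85 mm) begins 54 mm behind the grasp point. The pads swing forward as they close: fully open they stand 13 mm farther back than shut.
Start: joints at [1.087, 0.351, 1.652, -0, 1.139, -0.085], TCP at [0.214, 0.507, 0.23] pointing down, gripper open.
Joint ranges: [-2.75, 2.75], [-0.79, 2.1], [0.01, 2.65], [-1.57, 4.71], [0.07, 3.14], [-2.87, 2.87]. Speed limits (rad/s): [2.22, 2.22, 2.79, 3.14, 3.14, 3.14].

## Interface

Orientations are given as a unit quaternion [x, y, z, w].
In Python, from cell import r, optics gives the robot as it stands. The module is installed in compiled form; this text tells all that it offers. Calls block until the motion is done:
- r.move_to(position, orientation): joint-space move of the TCP to a pose.
- r.move_linear(position, rot=None, vel=0.15): straight line of the TCP; rot=None keeps the orientation; vel is the mean speed in m/s.
- r.set_joints(angles): joint-space move.
- r.set_gripper(opening, squeeze=None): opening from 0.0 (shut) to 1.0 (fully open); squeeze is the grip in N (None keeps the last); returns when the fingers have stopped.
- r.sleep(seconds).
- r.inverse_kinematics(position, orientation): joint angles nearest the present ones, or None.
- optics.get_image(name): name is "side" or "top"; returns a dict with "pixels" (480x640x3 uint8, red, green, blue), "depth" (480x640 float32, m along the optical axis (not along the pixel's ray), 0 where there is no reading), "fx", "fy", "cx", "cy" (pixels), "camera_from_world" (4x4, takes a point from world to camera coordinates). Camera axes: x right, y down, z forward; pixel columns grow to the right and rows downward; lengths in m; the calibration is good to about 2 mm. A picture is of the moment at which its call begins.
A pose or a line that the arm cannot do raises r.PlanningError and nothing moves.
- r.hand_in(): hands the job in; it is judged then, once.
Readings, each from a call of its own:
- r.current_t(): time.
- r.current_q(): joint angles.
- r.current_qvel(): joint speeds.
- r.current_effort(): joint torques, N m.
- r.current_tool_pos(): TCP position.
- r.current_ee_rot(): TCP orientation.
- r.current_contact_force(): force on the tool from outside, world axes, zero at the start.
- r.current_torque(): the same for the moment, N m.
- r.current_opening(): opening from 0.0 (shut) to 1.0 (fully open).
- r.current_finger_force(): force on a finger pad.
Only numpy, scipy, OpenCV 4.12 (cv2) and the standard library are available. Lean on these libraries where they do the work, as an engineer would, in place of code of your own. Each camera call takes 0.05 s, during which the arm holds its last target. There are 200 camera calls.

## Working session

There is one attempt and no reset: what is moved stays moved. The work goes in short steps, each a Python script; the robot and the scene stay as the last script left them, time stands still between calls to the robot, and variables do not carry over. Pictures are saved under pics/ and viewed, at most 10 in all, crops included, and the job is handed in when it is done.

```bash
mkdir -p pics; cat > h.py <<'E'
import numpy as np, cv2
from cell import r, optics
def world(im):
    d=im["depth"]; v,u=np.mgrid[:480,:640]
    p=np.stack([(u-im["cx"])/im["fx"]*d,(v-im["cy"])/im["fy"]*d,d],-1)
    M=np.linalg.inv(im["camera_from_world"]); w=p@M[:3,:3].T+M[:3,3]
    w[d==0]=np.nan; return w
def snap(n,f):
    im=optics.get_image(n); cv2.imwrite(f"pics/{f}.png",im["pixels"][...,::-1]); return im,world(im)
E
python3 - <<'E'
from h import *
for n in("top","side"):
    im,w=snap(n,n+"0"); np.save(n+"0.npy",w); print(np.linalg.inv(im["camera_from_world"]).round(3),im["fx"])
print(r.finger_overhang,r.current_t(),r.current_ee_rot())
E
```

```text
[[-0.    -0.996  0.093  0.48 ]
 [-1.    -0.002 -0.021  0.069]
 [ 0.021 -0.093 -0.995  0.972]
 [ 0.     0.     0.     1.   ]] 533.2714508125499
[[ 0.995 -0.073  0.074  0.532]
 [-0.101 -0.52   0.848 -0.5  ]
 [-0.024 -0.851 -0.525  0.48 ]
 [ 0.     0.     0.     1.   ]] 446.3841256228961
0.022 0.1 [ 1.98092770e-01  9.80183131e-01 -5.13673560e-04 -1.41428579e-04]
```

View pics/top0.png

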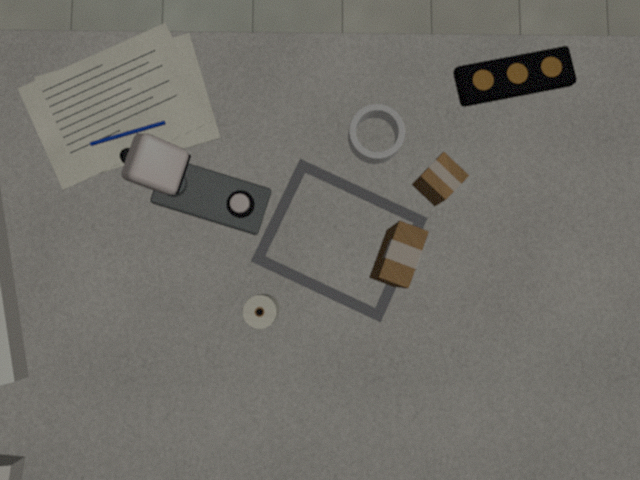

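View pics/side0.png

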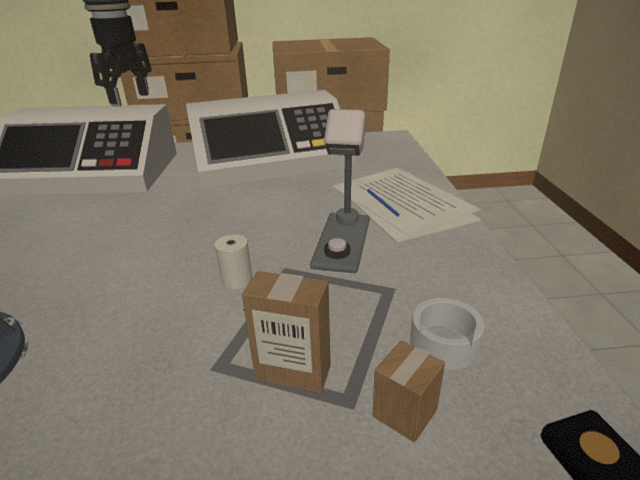

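The top view shows the carton at about (400,255), standing at the field's right end. The key is at (240,204), the paper roll at (260,312), the tape roll at (377,133) and the small carton at (440,178). The side view shows the label facing the side camera. Next I'll measure the carton, field and key.

```bash
cat > m.py <<'E'
from h import *
from scipy.optimize import minimize
def rect(p,ext=None):
    c,s,a=cv2.minAreaRect((p*1000).astype(np.float32)); return np.round(c,1),np.round(s,1),round(a,2)
w=np.load("top0.npy"); im=cv2.imread("pics/top0.png").astype(int)
v,u=np.mgrid[:480,:640]
def box(a,b,c,d): return (u>=a)&(u<=c)&(v>=b)&(v<=d)
def sel(b,z0,z1):
    m=box(*b)&(w[...,2]>z0)&(w[...,2]<z1); m=cv2.erode(m.astype(np.uint8),np.ones((2,2)))>0
    return w[m]
for n,b,z0,z1 in [("carton",(360,210,440,300),.14,.165),("small",(405,145,475,210),.075,.1),("paper",(235,285,285,335),.07,.095),("troll",(340,95,412,170),.04,.06),("foot",(150,160,275,240),.01,.022),("head",(110,120,200,200),.16,.3),("key",(228,192,252,217),.015,.05)]:
    p=sel(b,z0,z1); print(n,len(p),np.median(p[:,2]).round(4) if len(p) else 0,p.mean(0).round(4) if len(p) else 0,rect(p[:,:2]) if len(p) else 0)
g=im.mean(-1); k=im[200:210,235:245]; print("key px",k.mean((0,1)))
km=box(222,185,258,222)&(g>125); print("key white px",km.sum(),u[km].mean(),v[km].mean(),w[km].mean(0),rect(w[km][:,:2]))
# tape
bg=cv2.GaussianBlur(g.astype(np.float32),(3,3),0)
reg=box(245,150,435,330)&(w[...,2]<.012)&~box(245,150,275,240)
print("grey pct",np.percentile(bg[reg],[5,15,25,40,60,80]))
t=reg&(bg<np.percentile(bg[reg],60)-14)
vis=np.zeros((480,640,3),np.uint8); vis[t]=255; cv2.imwrite("pics/tape.png",vis)
P=w[reg][:,:2]; I=bg[reg]
def cost(q):
    c,s=np.cos(q[2]),np.sin(q[2]); d=P-q[:2]; x=d[:,0]*c+d[:,1]*s; y=-d[:,0]*s+d[:,1]*c
    e=np.maximum(abs(x)-.11,abs(y)-.085)
    soft=1/(1+np.exp(-e/.0015))-1/(1+np.exp(-(e-.02)/.0015))
    return -np.corrcoef(soft,-I)[0,1]
q0=np.nanmean(w[238:243,338:343],(0,1))[:2]
best=min((minimize(cost,[*q0,a],method="Nelder-Mead",options=dict(initial_simplex=[[*q0,a],[q0[0]+.02,q0[1],a],[q0[0],q0[1]+.02,a],[*q0,a+.1]])) for a in (1.0,1.15,1.3)),key=lambda o:o.fun)
print("field",best.x,best.fun)
E
python3 m.py
```

```text
carton 1873 0.1503 [ 0.5197 -0.0663  0.1503] (array([520.2, -66.3]), array([50.3, 93.2]), 69.45)
small 1168 0.0853 [ 0.655  -0.1479  0.0852] (array([ 656. , -148.7]), array([57.9, 59.4]), 45.82)
paper 829 0.0803 [0.428  0.1617 0.0802] (array([427.9, 162.2]), array([51. , 52.8]), 0.01)
troll 916 0.0481 [ 0.7424 -0.0392  0.0479] (array([742.8, -39.2]), array([95.8, 97. ]), 48.29)
foot 3568 0.016 [0.6262 0.2492 0.016 ] (array([632.3, 259. ]), array([201.9,  87.2]), 72.95)
head 2913 0.2371 [0.6411 0.2934 0.2355] (array([645. , 302.2]), array([88.9, 67.9]), 72.55)
key 532 0.0339 [0.6129 0.2024 0.0327] (array([613.2, 203.5]), array([42.5, 43.4]), 88.82)
key px [122.74 126.92 133.15]
key white px 174 240.1551724137931 202.5977011494253 [nan nan nan] (array([618.6, 202.3]), array([24.9, 21.9]), 48.47)
grey pct [ 75.58332825  91.72916412 110.10416412 111.95833588 113.47917175
 115.02082825]
field [0.55417688 0.02578389 1.13357028] -0.9578322570324425
```

```bash
cat > a.py <<'E'
from h import *
from scipy.spatial.transform import Rotation as R
def quat(x,z):
    y=np.cross(z,x); return R.from_matrix(np.stack([x,y,z],1)).as_quat()
def down(a):  # tool x along heading a or opposite; choose IK with the smaller wrist motion
    return quat(np.array([np.cos(a),np.sin(a),0]),np.array([0,0,-1.]))
A=1.212; ec=np.array([np.cos(A),np.sin(A),0]); C=np.array([.5202,-.0663,0])
w=np.load("top0.npy"); s=w[185:225,218:262].reshape(-1,3)
SA=np.deg2rad(72.95); ex=np.array([np.cos(SA),np.sin(SA),0])
F0=np.array([.554,.026,0])
E
python3 - <<'E'
from a import *
k=s[(s[:,2]>.02)&(s[:,2]<.05)]; print(np.histogram(k[:,2],np.arange(.02,.046,.002)))
for lo in (.022,.03,.032):
    t=k[k[:,2]>lo]; print(lo,len(t),t.mean(0),cv2.minEnclosingCircle((t[:,:2]*1000).astype(np.float32)))
for a in (A,A+np.pi):
    print(r.inverse_kinematics(C-.085*ec+[0,0,.152],down(a)))
f0=[]
for b in (1,-1):
  for tilt in (0,20,25):
    th=np.deg2rad(tilt); z=ex*np.sin(th)-np.array([0,0,np.cos(th)]); x=b*(ex*np.cos(th)+np.array([0,0,np.sin(th)]))
    print(b,tilt,r.inverse_kinematics(np.array([.615,.203,.07]),quat(x,z)))
print(r.current_contact_force())
E
```

```text
(array([ 22,   7,  27, 132, 119,  37,  15,  32,  96, 100,  39,   4]), array([0.02 , 0.022, 0.024, 0.026, 0.028, 0.03 , 0.032, 0.034, 0.036,
       0.038, 0.04 , 0.042, 0.044]))
0.022 608 [0.61542672 0.20383517 0.03258442] ((616.2630004882812, 204.79495239257812), 24.858108520507812)
0.03 323 [0.61590143 0.20429442 0.03702736] ((615.8914184570312, 204.52499389648438), 24.132497787475586)
0.032 286 [0.61603019 0.20437686 0.03784574] ((614.5335693359375, 205.67193603515625), 22.567773818969727)
[-3.80193393e-01  3.81071063e-01  1.82498385e+00 -4.44089210e-16
  9.35537739e-01 -2.13970662e-02]
None
1 0 [ 2.46959589e-01  7.09045614e-01  1.49551232e+00 -4.44089210e-16
  9.37034717e-01  5.44538226e-01]
1 20 [0.11682329 0.66131177 1.6413546  0.47615863 0.7518768  0.07754788]
1 25 [ 0.08341764  0.66137587  1.671532    0.62209596  0.73855998 -0.07137912]
-1 0 [ 2.46959589e-01  7.09045614e-01  1.49551232e+00 -4.44089210e-16
  9.37034717e-01 -2.59705443e+00]
-1 20 None
-1 25 None
[-0.01155237 -0.15294477  0.44019584]
```

```bash
python3 - <<'E'
from a import *
q=down(A)
r.set_gripper(0.0,20)
p=C-.085*ec
r.move_to(p+[0,0,.28],q)
r.move_linear(p+[0,0,.152],vel=.15)
r.move_linear(C-.042*ec+[0,0,.152],vel=.1)
f0=r.current_contact_force(); print(r.current_t(),r.current_opening(),r.current_tool_pos(),f0)
for d in (.030,.020,.010):
    r.move_linear(C-d*ec+[0,0,.152],vel=.05); print(d,((r.current_contact_force()-f0)@ec).round(2),(r.current_contact_force()-f0).round(2))
snap("side","push"); im,w=snap("top","pusht")
v=w[200:310,340:450].reshape(-1,3); v=v[(v[:,2]>.12)&(v[:,2]<.19)]; print(r.current_t(),len(v))
E
```

```text
4.9667 -0.0007546270888595869 [ 0.50545992 -0.10560234  0.15212446] [-0.61517624 -0.95432005 -0.52733704]
0.03 1.14 [0.82 0.91 0.02]
0.02 0.82 [0.93 0.53 1.26]
0.01 1.25 [1.67 0.71 0.91]
6.1583 156
```

View pics/push.png

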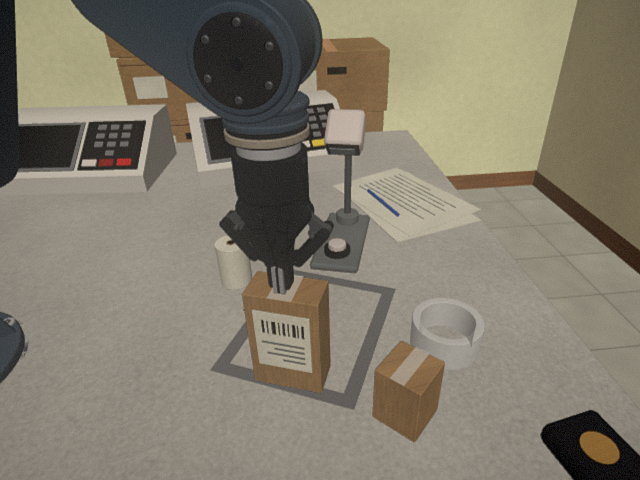

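The carton hasn't moved (same pixels as before). The fingertips, at about (278,292), sit over its top face instead of against the label. I'll check the geometry.

```bash
python3 - <<'E'
from a import *
im,w=snap("side","chk"); T=im["camera_from_world"]
def px(p):
    c=T@[*p,1]; return (c[0]/c[2]*im["fx"]+im["cx"]).round(1),(c[1]/c[2]*im["fy"]+im["cy"]).round(1),c[2].round(3)
t=r.current_tool_pos(); print(t,r.current_ee_rot(),r.current_t())
for z in (0,.022,.04): print(z,px(t-[0,0,z]))
ec2=np.array([-ec[1],ec[0],0])
for a,b in((-1,1),(-1,-1),(1,1),(1,-1)): print("top corner",px(C+a*.025*ec+b*.0475*ec2+[0,0,.15]))
for row in range(262,312,4): print(row,w[row,278].round(3),w[row,274].round(3))
E
python3 -c "
import cv2;a=cv2.imread('pics/chk.png')[220:400,200:380];cv2.imwrite('pics/chkc.png',cv2.resize(a,None,fx=3,fy=3))"
```

```text
[ 0.51665305 -0.07570984  0.15199867] [ 8.21929738e-01  5.69588891e-01 -2.57929940e-05 -1.31960999e-07] 6.2083
0 (np.float64(282.6), np.float64(290.6), np.float64(0.53))
0.022 (np.float64(283.9), np.float64(304.9), np.float64(0.542))
0.04 (np.float64(284.9), np.float64(316.2), np.float64(0.551))
top corner (np.float64(240.7), np.float64(293.9), np.float64(0.53))
top corner (np.float64(317.8), np.float64(305.7), np.float64(0.508))
top corner (np.float64(256.7), np.float64(270.0), np.float64(0.571))
top corner (np.float64(328.6), np.float64(280.0), np.float64(0.549))
262 [ 0.515 -0.087  0.201] [ 0.51  -0.084  0.199]
266 [ 0.515 -0.087  0.196] [ 0.51  -0.081  0.192]
270 [ 0.514 -0.086  0.189] [ 0.51  -0.084  0.189]
274 [ 0.514 -0.087  0.184] [ 0.509 -0.085  0.184]
278 [ 0.513 -0.087  0.179] [ 0.509 -0.084  0.178]
282 [ 0.513 -0.087  0.173] [ 0.508 -0.086  0.173]
286 [ 0.512 -0.086  0.167] [ 0.508 -0.085  0.167]
290 [ 0.512 -0.086  0.162] [ 0.507 -0.084  0.16 ]
294 [ 0.511 -0.078  0.149] [ 0.506 -0.078  0.15 ]
298 [ 0.511 -0.087  0.15 ] [ 0.506 -0.086  0.15 ]
302 [ 0.511 -0.089  0.146] [ 0.506 -0.087  0.145]
306 [ 0.51  -0.089  0.14 ] [ 0.505 -0.087  0.139]
310 [ 0.51  -0.089  0.134] [ 0.505 -0.087  0.133]
```

View pics/chkc.png

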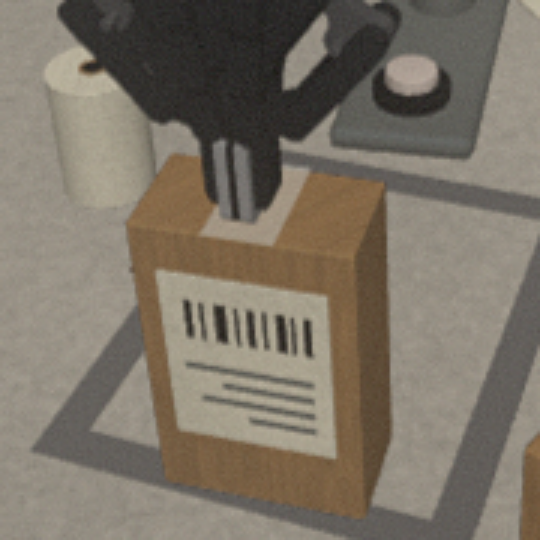

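```bash
python3 - <<'E'
from a import *
w=np.load("side0.npy"); s=w[20:115,80:160].reshape(-1,3)
s=s[(abs(s[:,0]-.214)<.09)&(abs(s[:,1]-.507)<.09)]; print("start low z",np.sort(s[:,2])[:400:40])
# retreat up, then back; measure tip in side view
r.move_linear(C-.01*ec+[0,0,.175],vel=.1)
r.move_linear(C-.085*ec+[0,0,.175],vel=.15)
im,w=snap("side","back"); t=r.current_tool_pos()
s=w.reshape(-1,3); s=s[(np.hypot(*(s[:,:2]-t[:2]).T)<.02)&(s[:,2]>.08)]
print(t,np.sort(s[:,2])[:60:6],s[s[:,2]<.2].mean(0),r.current_t(),r.current_opening())
E
```

```text
start low z [0.24373173 0.24862613 0.25267346 0.25648543 0.259556   0.26307449
 0.26657959 0.27074326 0.27425262 0.27720247]
[ 0.49049503 -0.1453125   0.17485145] [0.17634505 0.17812398 0.17974286 0.17999021 0.18058803 0.1809907
 0.18157926 0.18214688 0.1828088  0.18327484] [ 0.48930286 -0.15386493  0.19053231] 7.2917 0.004123025763325667
```

The side view gives a fingertip about 3–5 mm above the reported TCP height. The stated overhang would put it 22 mm below, which explains the miss over the top. I'll use the measured offset and push with the tip at z≈0.130.

```bash
python3 - <<'E'
from a import *
Z=np.array([0,0,.126])
r.move_linear(C-.085*ec+Z,vel=.15)
r.move_linear(C-.042*ec+Z,vel=.1)
f0=r.current_contact_force()
for d in (.030,.020,.010):
    r.move_linear(C-d*ec+Z,vel=.05); print(d,(r.current_contact_force()-f0).round(2))
snap("side","push2"); print(r.current_t(),r.current_tool_pos())
E
```

```text
0.03 [ 1.97 -0.41 -1.42]
0.02 [ 0.66 -0.76 -0.37]
0.01 [ 0.51  0.92 -0.21]
9.4917 [ 0.51667098 -0.07550673  0.12594241]
```

View pics/push2.png

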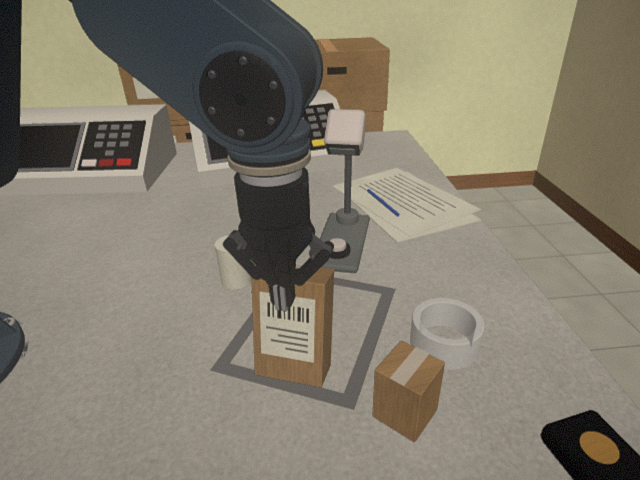

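The fingertip is now on the label at about (283,308). The carton is leaning forward with its rear foot lifting, at about (325,384). I'll carry on past the tipping point.

```bash
python3 - <<'E'
from a import *
Z=np.array([0,0,.126])
r.move_linear(C+.004*ec+Z,vel=.05)
for d in (.012,.020,.028,.036):
    r.move_linear(C+d*ec+Z,vel=.05)
    w=world(optics.get_image("top")); s=w[200:300,270:390].reshape(-1,3)
    n=((abs(s[:,2]-.05)<.005)).sum(); print(d,n)
    if n>1500: break
r.sleep(.5)
r.move_linear(C+d*ec+[0,0,.3],vel=.25)
im,w=snap("top","fallen"); np.save("top1.npy",w)
s=w[180:330,250:440].reshape(-1,3); s=s[abs(s[:,2]-.05)<.006]; print(len(s),np.median(s[:,2]),cv2.minAreaRect((s[:,:2]*1000).astype(np.float32)),r.current_t())
snap("side","fallens")
E
```

```text
0.012 3882
4693 0.05066171061773439 ((500.60626220703125, 54.12528991699219), (153.845703125, 224.4168701171875), 66.56437683105469) 11.6833
```

View pics/fallens.png

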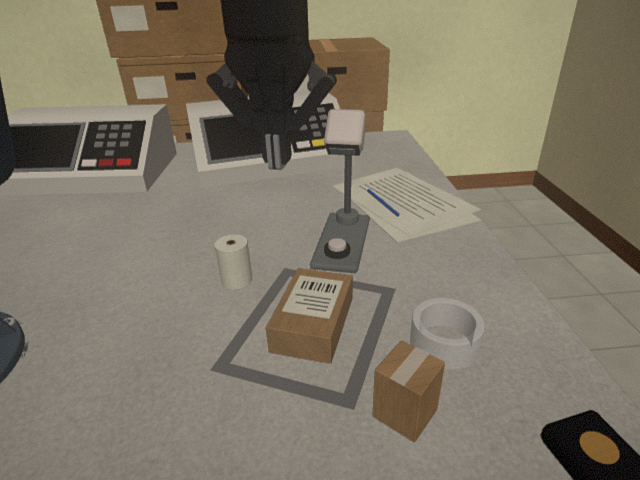

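The carton lies flat with its label up, between about (268,350) and (352,275). Its far end is close to the tape, so I'll measure that.

```bash
python3 - <<'E'
from a import *
fa=1.13357; fx=np.array([np.cos(fa),np.sin(fa)]); fy=np.array([-fx[1],fx[0]]); O=np.array([.55418,.02578])
im,_=optics.get_image("side"),0; ws=world(im); wt=np.load("top1.npy")
for n,w in(("side",ws),("top",wt)):
    s=w.reshape(-1,3); f=np.stack([(s[:,:2]-O)@fx,(s[:,:2]-O)@fy],1)
    m=(abs(s[:,2]-.0505)<.004)&(abs(f[:,0])<.14)&(abs(f[:,1])<.1)
    mask=np.uint8(m.reshape(480,640)); k,l,st,_=cv2.connectedComponentsWithStats(mask); i=1+st[1:,4].argmax()
    g=f[(l==i).ravel()]*1000; print(n,len(g),g.min(0),g.max(0),cv2.minAreaRect(g.astype(np.float32)))
E
```

```text
side 4109 [-74.47517804 -52.80164056] [81.22431445 51.99002858] ((4.271583557128906, 0.18845748901367188), (153.75234985351562, 95.56767272949219), 4.7645182609558105)
top 4559 [-73.17711135 -53.51192335] [82.74739873 51.65043007] ((4.626350402832031, -0.8217697143554688), (150.02549743652344, 95.30220031738281), 4.611063003540039)
```

The carton is inside the tape with at least 27 mm of margin. Next is the key. I'll tilt the tool 20° away from the head and come in from the field side.

```bash
python3 - <<'E'
from a import *
th=np.deg2rad(20); up=np.array([0,0,1.])
z=ex*np.sin(th)-up*np.cos(th); t=ex*np.cos(th)+up*np.sin(th); q=quat(t,z)
K=np.array([.616,.2043,.038]); T=K+.004*z+.010*t
r.move_to(T-.07*ex+.14*up,q)
r.move_linear(T+.02*up,vel=.15)
r.sleep(.2)
def F(): 
    return np.mean([ (r.current_contact_force(),r.sleep(.01))[0] for _ in range(5)],0)
f0=F(); print(r.current_t(),f0.round(2))
h=.006
while h>-.030:
    r.move_linear(T+h*up,vel=.05); f=F()-f0; print(round(h,4),f.round(2))
    if f[2]>11: break
    h-=.002
snap("side","press"); print(r.current_t(),r.current_tool_pos())
E
python3 -c "
import cv2;a=cv2.imread('pics/press.png')[120:320,220:420];cv2.imwrite('pics/pressc.png',cv2.resize(a,None,fx=3,fy=3))"
```

```text
14.0583 [-0.18  0.06  0.29]
0.006 [-0.04 -0.04 -0.4 ]
0.004 [-0.12  0.09 -0.24]
0.002 [ 0.39 -0.27 -0.41]
0.0 [-0.52 -0.02  1.78]
-0.002 [0.26 0.03 3.19]
-0.004 [0.32 0.2  4.09]
-0.006 [-3.57 -2.12 13.58]
16.3333 [0.61948501 0.21467442 0.03274023]
```

View pics/pressc.png

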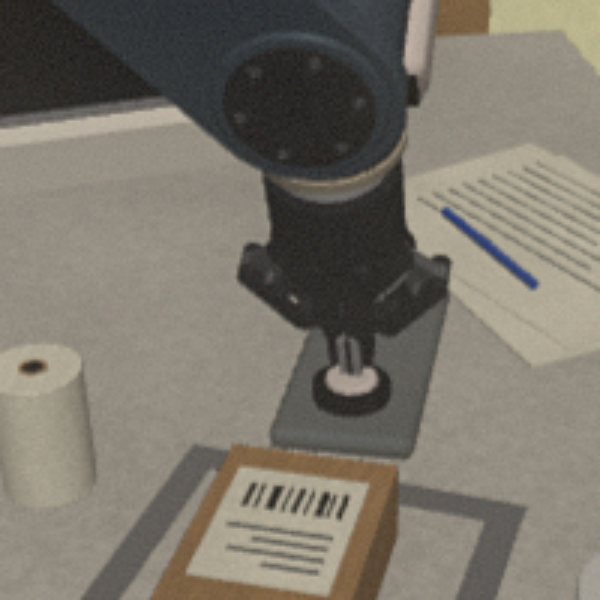

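The fingertip is on the key. The force rose along the spring (1.8, 3.2, 4.1 N) and then jumped to 13.6 N at the stop, so the key is fully down. Now I'll release it and retreat.

```bash
python3 - <<'E'
from a import *
p=np.array(r.current_tool_pos())
r.move_linear(p+[0,0,.03],vel=.08)
r.move_linear(p-.07*ex+[0,0,.2],vel=.2)
r.move_to(np.array([.42,.02,.35]),down(A))
r.sleep(.3)
im,w=snap("top","end"); k=w[185:225,218:262].reshape(-1,3); k=k[(k[:,2]>.034)&(k[:,2]<.05)]
print(r.current_t(),"key z pts",len(k),np.median(k[:,2]))
E
```

```text
19.2583 key z pts 273 0.03795086285554572
```

View pics/end.png

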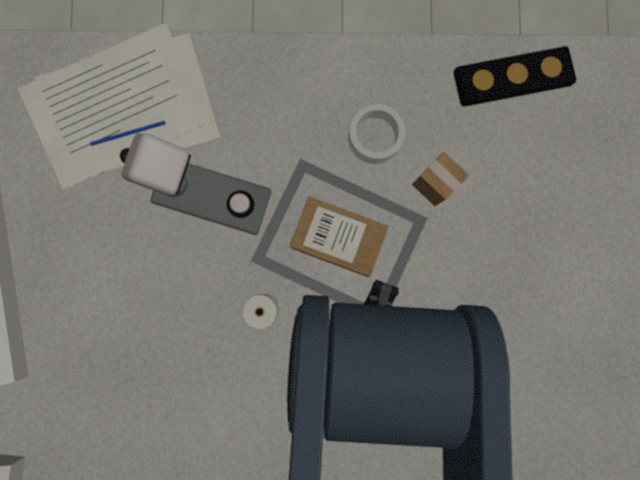

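The carton is lying label up inside the tape at (340,237). The key is back up at (240,204), and the tape roll, paper roll and small carton haven't moved.

```bash
python3 -c "
from cell import r
print(r.hand_in())"
```

```text
the job is handed in; nothing more can be done
None
```

The carton was tipped over and lies flat, label up, inside the tape; the scanner key was then pressed to its stop and released, the other items were left where they were, and the job was handed in just after 19 s on the robot's clock.

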